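Fit the divider to the parts tray

TASK

Two small-parts trays and two white dividers are on the stockroom bench. Pick up the divider with four blades and lower it, without dropping it, into the tray with four slots, so that each blade stands in its own slot and the divider sits upright and fully down on the tray's floor; let it go there. Leave the three-blade divider where it stands.

Things in the scene. Friction and masses are not known exactly. Their poses are not given: they have to be found in the camera images.
- divider4: Loose white plastic comb, 134 (own x) x 56 (y) x 100 mm high, 150 g, standing on its four blades. Origin: centre of underside, z up. Blades 8 mm thick (x), 56 wide, 46 high at x = -63, -21, 21, 63 mm, under a spine 20 mm wide with top at z = 56. Grip: upright fin at the centre, 60 mm long (x), 14 thick (y), z = 56 to 100 mm, pinched from above across its thickness. Same either way round.
- divider3: Bystander: a loose divider of the same make, width, height and grip but with three blades, at x = -57, 0 and 57 mm; 122 mm long. To be left alone.
- tray4: Open grey tray fixed to the bench, 164 (own x) x 90 (y) mm, walls 5 thick, 34 high, inside floor 5 mm up. Origin: centre of underside, z up. Three full-width ribs 14 mm thick at x = -42, 0, 42, roof-shaped tops 26 mm up, leave four slots 28 (x) x 80 (y) mm at x = -63, -21, 21, 63. Seated, the divider's origin is 5 mm above the tray's, centred, long axes in line.
- tray3: Bystander: a fixed grey tray of the same outside size but with two ribs, 17 mm thick, at x = -28.5 and 28.5 mm, so three slots. Not needed.
Things that resemble listed ones, but are neither listed nor needed, are in the scene too. Leave any orange look-alike of the divider4 alone.

How it is judged (in metres and radians):
At the end, for the whole second after the job is handed in: The four-blade divider rests in the four-slot tray, every blade in its own slot: its underside within 10 mm of the tray's underside level (5 mm is fully down), centres within 20 mm horizontally, long axes within 15 degrees either way round, upright within 5 degrees, at rest and released (z of divider4 in the frame of tray4 between 0 and 0.01 m and horizontal distance between divider4 and tray4 below 0.02 m and angle between the x axis of divider4 and the x axis of tray4, either way round below 0.26 rad and angle between divider4's own z axis and vertical below 0.09 rad and linear speed of divider4 below 0.02 m/s); the robot touches nothing.
It fails at once if the four-blade divider is dropped: falling free of the gripper faster than 0.8 m/s (a fall of over 33 mm) (contact force between the fingers and divider4 below 0.2 N and linear speed of divider4 above 0.8 m/s).
It fails at once if the three-blade divider is moved by more than 40 mm (distance of divider3 from where it was at the start of the episode above 0.04 m).
It also fails if it takes over 38 s, if anything falls off the work surface, if the arm or the gripper's body presses on something with over 40 N, if the wrist force passes 120 N, or if a joint passes its speed limit or range.

ROBOT

A 6-joint arm with a two-finger parallel gripper is mounted at the origin on the work surface. World frame = base frame: x ahead of the robot, y to its left, z up, the work surface at z = 0. Lengths are in m, angles in degrees, forces in N, time in s.
With the tool pointing down it reaches from about 0.35 to 0.975 m from the base axis. Payload 17.4 kg.
Tool frame: the origin (TCP) lies between the finger pads; the fingertips stand 22 mm ahead of it and the grasp point (between the pads) lies 3 mm ahead of it; z points along the fingers, y is the line along which they close (so a half turn about z gives the same grasp; the last joint's range is limited). The gripper opens to 85 mm and grips with 20 to 120 N. Pads are 22 mm wide; open, the fingers measure 114 mm over their backs; the gripper's body (76 mm by 85 mm) begins 54 mm behind the grasp point. The pads swing forward as they close: fully open they stand 13 mm farther back than shut.
Start: joints at [66.933, 6.646, 82.598, -0, 90.757, -2.166], TCP at [0.241, 0.631, 0.253] pointing down, gripper open.
Joint ranges: [-162.19, 162.19], [-47.58, 125.68], [4.15, 143.07], [-65.23, 245.23], [0.69, 171.88], [-170.13, 170.13]. Speed limits (degrees/s): [108.29, 108.29, 127.2, 180, 180, 180].

INTERFACE

Orientations are given as a 3x3 rotation matrix whose columns are the frame's x, y, z axes.
In Python, from bench import robot, viewer, close_job gives the robot as it stands.
- The arm moves only by the tool send_rows, never from a script. Its argument "moves" is a list of rows, each an object of numbers: "tx", "ty", "tz": the shift along the tool's x, y, z in cm; "wx", "wy", "wz": the turn, a rotation vector about the tool's x, y, z in degrees; "hand": the closure, from 0 (fully open) to 1 (shut). A call has 1 to 12 rows; each row is the pose to reach, as a shift and turn from the pose commanded when the call began, along the tool's axes at that moment; what a row does not reach only later rows make up. A row lasts 1/8 s, in which the tool goes at most 62.5 mm and 10.7 degrees, less where a joint would pass 70% of its speed; a pose out of reach is approached as far as the arm can. A call with a gripper value outside its range is refused whole. The fingers move at their own pace and stop on an object; "force" is the grip in N (left out, the last holds). Time passes only in rows, so rows that repeat a pose let the fingers close. It gives the time, the measured TCP pose, the force, the opening and the grip force at its end, in the units of the state.
- robot.get_obs(): the state, without advancing time (a new reading comes with each control period).
- viewer.read_camera(name): name is "side" or "top" or "wrist"; returns a dict with "image" (384x512x3 uint8, red, green, blue), "range_z" (384x512 float32, m along the optical axis (not along the pixel's ray), 0 where there is no reading), "fx", "fy", "cx", "cy" (pixels), "k1" (the pictures are not rectified: a ray, as slopes to the right and down, at radius r is drawn at 1 + k1 r^2 times it, then the intrinsics apply), "T" (4x4, takes a point from camera to world coordinates); the wrist camera has in their place "mount" (4x4, takes a point from camera to tool coordinates, whose origin is the TCP and whose axes are the flange's). Camera axes: x right, y up, looking along -z (the intrinsics and any distortion apply to the point x, -y, -z); pixel columns grow to the right and rows downward; lengths in m; the calibration is good to about 2 mm. A picture is of the moment at which its call begins: read the wrist's pose just before it.
- close_job(): hands the job in; it is judged then, once.
The state is a dict: "t": time; "q": joint angles; "qvel": joint speeds; "joint_torque": joint torques, N m; "tcp_pos": TCP position; "tool_rot": TCP orientation; "wrist_force": force on the tool from outside, world axes, zero at the start; "torque": the same for the moment, N m; "opening": opening from 0.0 (shut) to 1.0 (fully open); "gripper_force": force on a finger pad.
Only numpy, scipy, OpenCV 4.12 (cv2) and the standard library are available. Lean on these libraries where they do the work, as an engineer would, in place of code of your own. Each camera call takes 0.05 s, during which the arm holds its last target. There are 200 camera calls.

## Working session

There is one attempt and no reset: what is moved stays moved. The work goes in short steps, Python scripts to look and compute and a tool call to move; the robot and the scene stay as the last step left them, time stands still between calls to the robot, and variables do not carry over. Pictures are saved under pics/ and viewed, at most 10 in all, crops included, and the job is handed in when it is done.

Besides the shell and the picture viewer there is one more tool, called as a command line: name --argument value ..., lists and objects as JSON in quotes. send_rows: Moves the arm, as the interface text tells. Its arguments: {"type":"object","properties":{"moves":{"type":"array","items":{"type":"object","properties":{"tx":{"type":"number"},"ty":{"type":"number"},"tz":{"type":"number"},"wx":{"type":"number"},"wy":{"type":"number"},"wz":{"type":"number"},"hand":{"type":"number"}}}},"force":{"type":"number"}},"required":["moves"]}

```bash
mkdir -p pics; cat > h.py <<'E'
import numpy as np, cv2
from bench import robot, viewer
def cloud(d,T):
    h,w=d["range_z"].shape
    u,v=np.meshgrid(np.arange(w),np.arange(h))
    K=np.array([[d["fx"],0,d["cx"]],[0,d["fy"],d["cy"]],[0,0,1]],float)
    p=np.stack([u,v],-1).reshape(-1,1,2).astype(np.float64)
    s=cv2.undistortPoints(p,K,np.array([d["k1"],0,0,0.])).reshape(h,w,2)
    z=d["range_z"]
    P=np.stack([s[...,0]*z,-s[...,1]*z,-z,np.ones_like(z)],-1)@np.asarray(T).T
    P=P[...,:3]; P[z==0]=np.nan
    return P
def wristT(d,o):
    T=np.eye(4);T[:3,:3]=np.array(o["tool_rot"]);T[:3,3]=o["tcp_pos"]
    return T@np.array(d["mount"])
E
python3 - <<'E'
from h import *
o=robot.get_obs();print(o["t"],o["tcp_pos"],o["tool_rot"],o["opening"])
for n in("top","side"):
    d=viewer.read_camera(n);cv2.imwrite(f"pics/{n}0.png",cv2.resize(d["image"][...,::-1],None,fx=1.5,fy=1.5))
    P=cloud(d,d["T"]);np.savez(f"{n}0.npz",P=P,im=d["image"]);print(n,np.array(d["T"]).round(3).tolist(),d["k1"])
E
```

```text
0.0 [0.24074707 0.63043177 0.25254199] [[-9.34194438e-01  3.56763979e-01 -4.64365575e-04]
 [ 3.56764278e-01  9.34193801e-01 -1.09172236e-03]
 [ 4.43202286e-05 -1.18555001e-03 -9.99999296e-01]] 0.998300445083654
top [[0.023, 0.98, -0.196, 0.257], [-1.0, 0.02, -0.017, -0.001], [-0.012, 0.196, 0.981, 1.188], [0.0, 0.0, 0.0, 1.0]] -0.029518124374637758
side [[0.815, 0.455, -0.359, 0.092], [-0.579, 0.621, -0.528, -0.555], [-0.017, 0.638, 0.77, 0.84], [0.0, 0.0, 0.0, 1.0]] -0.07989494922368783
```

View pics/top0.png

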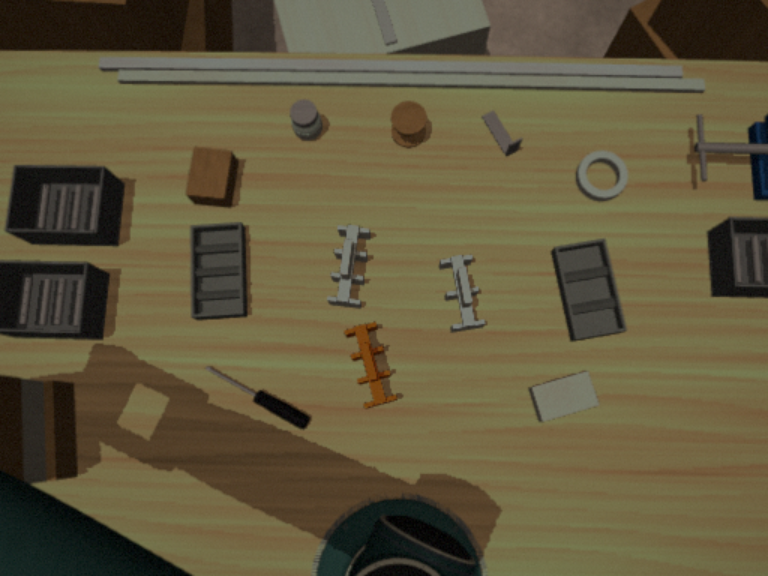

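View pics/side0.png

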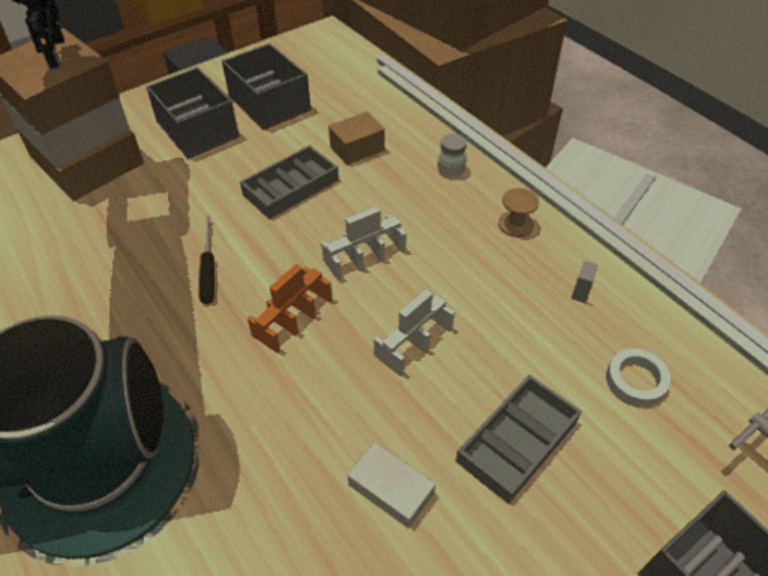

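The top view (at 1.5x) has three comb candidates: white at (350,265) with 4 blades, white at (462,293) with 3 blades, and orange at (372,365), the look-alike. The trays are at (218,270), with three ribs and so four slots, and at (589,290), with two ribs. The white comb at (350,265) and the tray at (218,270) fit the description. I'll confirm them in a crop and measure.

```bash
python3 - <<'E'
from h import *
s=cv2.imread("pics/side0.png");t=cv2.imread("pics/top0.png")
a=cv2.resize(s[130:290,220:430],None,fx=2.4,fy=2.4);b=cv2.resize(t[210:330,180:500],None,fx=2.2,fy=2.2)
c=np.zeros((a.shape[0]//1+0,10,3),np.uint8)
w=max(a.shape[1],b.shape[1]);f=lambda i:cv2.copyMakeBorder(i,0,0,0,w-i.shape[1],0)
o=np.vstack([f(cv2.resize(a,None,fx=.8,fy=.8)),f(b)]);print(o.shape);cv2.imwrite("pics/crop.png",o)
R={"div4":((320,215),(376,312)),"div3":((434,245),(490,336)),"tray4":((184,216),(250,324))}
def rect(p,l):
    (c,wh,ang)=cv2.minAreaRect(p.astype(np.float32)); bx=cv2.boxPoints((c,wh,ang)); e=[bx[1]-bx[0],bx[2]-bx[1]]; e=max(e,key=np.linalg.norm)
    print(l,"c",np.round(c,4),"size",np.round(wh,4),"long axis deg",round(np.degrees(np.arctan2(e[1],e[0]))%180,1),len(p))
T=np.load("top0.npz")["P"];S=np.load("side0.npz")["P"]
print("table",np.nanmedian(T[200:210,260:280,2]))
for n,((x0,y0),(x1,y1)) in R.items():
    p=T[int(y0/1.5):int(y1/1.5),int(x0/1.5):int(x1/1.5)].reshape(-1,3)
    lo=[.015 if n=="tray4" else .035]
    q=p[p[:,2]>(.028 if n=="tray4" else .035)]
    rect(q[:,:2],n+" top"); print(np.nanmax(p[:,2]))
    c=q[:,:2].mean(0)
    r=S.reshape(-1,3);r=r[(np.linalg.norm(r[:,:2]-c,axis=1)<.105)]
    rect(r[(r[:,2]>(.028 if n=="tray4" else .04))][:,:2],n+" side")
    if n!="tray4":
        rect(q[q[:,2]>.088][:,:2],n+" fin top"); k=r[r[:,2]>.088]
        if len(k)>3: rect(k[:,:2],n+" fin side")
E
```

```text
(571, 704, 3)
table 7.035260468102322e-05
div4 top c [0.5255 0.098 ] size [0.0558 0.1357] long axis deg 173.7 651
0.10556459993484957
div4 side c [0.5247 0.0975] size [0.0574 0.1355] long axis deg 174.3 831
div4 fin top c [0.5251 0.0978] size [0.0142 0.0609] long axis deg 174.2 148
div4 fin side c [0.5249 0.0977] size [0.016  0.0613] long axis deg 173.2 163
div3 top c [ 0.4814 -0.0967] size [0.1228 0.0559] long axis deg 11.0 578
0.10459593662559663
div3 side c [ 0.482  -0.0984] size [0.1246 0.0551] long axis deg 9.1 824
div3 fin top c [ 0.4815 -0.0969] size [0.0598 0.0143] long axis deg 10.0 154
div3 fin side c [ 0.4817 -0.0982] size [0.061  0.0162] long axis deg 8.3 196
tray4 top c [0.5152 0.328 ] size [0.1666 0.0921] long axis deg 4.7 461
0.04137258711330194
tray4 side c [0.5146 0.3291] size [0.1674 0.0954] long axis deg 5.0 367
```

View pics/crop.png

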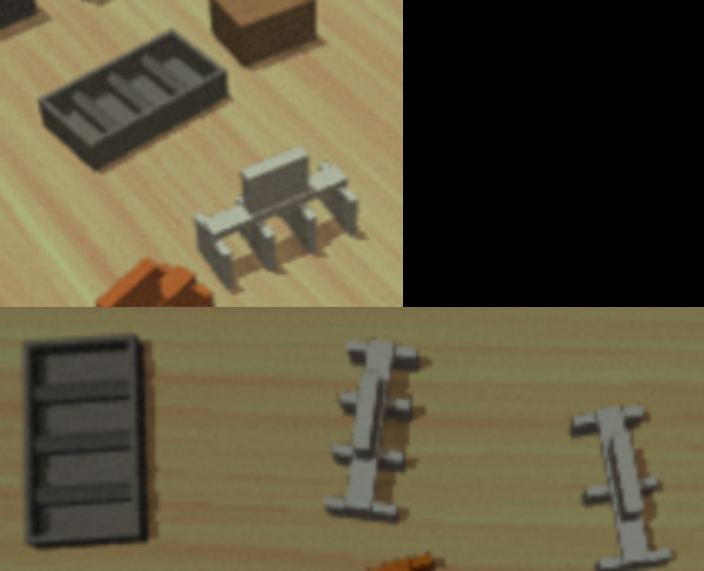

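The crop confirms it: the white comb has four blades (crop y≈350, 405, 455 and 508) and the tray on the left has four slots. The measured sizes match: 136x56 for the comb, 61x14 for its fin, 166x92 for the tray. div4 is at (0.525, 0.098) with its axis at 174°, and tray4 is at (0.515, 0.3285) at 4.8°. Next I move to hover over the fin.

send_rows --moves '[{"tx": -3,"ty": -2.6,"wz": -1},{"tx": -8,"ty": -7,"wz": -3},{"tx": -12.6,"ty": -11,"wz": -5},{"tx": -17.2,"ty": -15,"wz": -7},{"tx": -21.8,"ty": -19,"wz": -9},{"tx": -26.4,"ty": -23,"wz": -11},{"tx": -31,"ty": -27,"wz": -12},{"tx": -35.6,"ty": -31,"wz": -13},{"tx": -40.2,"ty": -35,"wz": -14.9},{"tx": -43.5,"ty": -38,"wz": -14.9},{"tx": -45.6,"ty": -39.6,"tz": 2,"wz": -14.9},{"tx": -45.6,"ty": -39.6,"tz": 4,"wz": -14.9}]'

```text
invalid input
```

```bash
python3 - <<'E'
from h import *
o=robot.get_obs();d=viewer.read_camera("wrist");P=cloud(d,wristT(d,o)).reshape(-1,3)
R=np.array(o["tool_rot"]);print(o["t"],o["tcp_pos"],R.round(4).tolist(),np.abs(o["qvel"]).max())
cv2.imwrite("pics/w1.png",d["image"][...,::-1])
p=P[(np.linalg.norm(P[:,:2]-[.525,.098],axis=1)<.09)]
for lo,hi in((.085,.115),(.04,.115)):
    q=p[(p[:,2]>lo)&(p[:,2]<hi)][:,:2].astype(np.float32)
    if len(q)>3:
        r=cv2.minAreaRect(q);print(r,len(q))
E
```

```text
0.1 [0.24076213 0.63043578 0.25263971] [[-0.9342, 0.3568, -0.0004], [0.3568, 0.9342, -0.001], [0.0, -0.0011, -1.0]] 0.1537761203253105
```

View pics/w1.png

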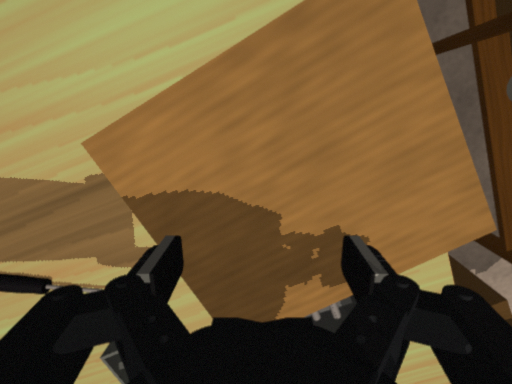

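The wrist picture shows a tall wooden box just ahead of the open fingers (around pixel 300,150). I'll check where it stands relative to the path.

```bash
python3 - <<'E'
from h import *
o=robot.get_obs();d=viewer.read_camera("wrist");P=cloud(d,wristT(d,o))
for u,v in((90,145),(300,150),(480,230),(410,10),(215,300),(145,220)):print(u,v,P[v,u].round(3))
S=np.load("side0.npz")["P"].reshape(-1,3);S=S[np.isfinite(S[:,0])]
k=S[(S[:,2]>.12)&(np.abs(S[:,0])<1)&(S[:,1]>.1)&(S[:,1]<.9)];print(k.min(0),k.max(0))
k=S[(S[:,2]>.12)&(S[:,0]>.2)&(S[:,0]<.8)&(S[:,1]>-.1)&(S[:,1]<.6)];print(len(k),k.min(0) if len(k) else 0,k.max(0) if len(k) else 0)
E
```

```text
90 145 [0.156 0.564 0.227]
300 150 [0.199 0.669 0.226]
480 230 [0.281 0.752 0.228]
410 10 [0.155 0.738 0.227]
215 300 [0.271 0.587 0.227]
145 220 [0.206 0.571 0.228]
[0.12425797 0.55494107 0.12006855] [0.31284101 0.76180627 0.36598802]
2178 [0.20001293 0.55656387 0.12006855] [0.31284101 0.59993696 0.36349198]
```

send_rows --moves '[{"tx": 0,"ty": 0,"tz": -1,"wx": 0,"wy": 0,"wz": 0,"hand": 0}]'

```text
t: 0.32
tcp_pos: [0.2407, 0.6304, 0.2627]
tool_rot: [[-0.934, 0.357, -0.001], [0.357, 0.934, -0.001], [0.0, -0.002, -1.0]]
wrist_force: [-0.2, -0.3, -0.0]
opening: 1.001
gripper_force: 0.0
```

All keys are required in each row. The box top is at 0.227 and the fingertips are now at about 0.24, so I lift first and then travel.

send_rows --moves '[{"tx": -1,"ty": -0.9,"tz": -2,"wx": 0,"wy": 0,"wz": 0,"hand": 0},{"tx": -5,"ty": -4.3,"tz": -3,"wx": 0,"wy": 0,"wz": -2,"hand": 0},{"tx": -9.5,"ty": -8.2,"tz": -3,"wx": 0,"wy": 0,"wz": -4,"hand": 0},{"tx": -14,"ty": -12.2,"tz": -3,"wx": 0,"wy": 0,"wz": -6,"hand": 0},{"tx": -18.5,"ty": -16.1,"tz": -3,"wx": 0,"wy": 0,"wz": -8,"hand": 0},{"tx": -23,"ty": -20,"tz": -2,"wx": 0,"wy": 0,"wz": -10,"hand": 0},{"tx": -27.5,"ty": -24,"tz": 0,"wx": 0,"wy": 0,"wz": -12,"hand": 0},{"tx": -32,"ty": -27.8,"tz": 1,"wx": 0,"wy": 0,"wz": -14,"hand": 0},{"tx": -36.5,"ty": -31.7,"tz": 2,"wx": 0,"wy": 0,"wz": -14.9,"hand": 0},{"tx": -41,"ty": -35.6,"tz": 3,"wx": 0,"wy": 0,"wz": -14.9,"hand": 0},{"tx": -44.5,"ty": -38.7,"tz": 4,"wx": 0,"wy": 0,"wz": -14.9,"hand": 0},{"tx": -45.6,"ty": -39.6,"tz": 4,"wx": 0,"wy": 0,"wz": -14.9,"hand": 0}]'

```text
t: 1.82
tcp_pos: [0.5261, 0.0952, 0.2241]
tool_rot: [[-0.994, 0.107, 0.0], [0.107, 0.994, -0.0], [-0.0, -0.0, -1.0]]
wrist_force: [-0.0, 0.6, -0.5]
opening: 1.001
gripper_force: 0.0
```

```bash
python3 - <<'E'
from h import *
viewer.read_camera("wrist");viewer.read_camera("wrist")
o=robot.get_obs();d=viewer.read_camera("wrist");P=cloud(d,wristT(d,o)).reshape(-1,3)
R=np.array(o["tool_rot"]);print(o["t"],o["tcp_pos"],R.round(4).tolist(),np.abs(o["qvel"]).max())
cv2.imwrite("pics/w2.png",d["image"][...,::-1])
p=P[(np.linalg.norm(P[:,:2]-[.525,.098],axis=1)<.09)]
for lo,hi in((.085,.115),(.04,.115)):
    q=p[(p[:,2]>lo)&(p[:,2]<hi)][:,:2].astype(np.float32)
    if len(q)>3:
        r=cv2.minAreaRect(q);print(r,len(q))
c=np.array([.525,.0978])-o["tcp_pos"][:2]
print("cm along tool x,y:",100*R[:2,0]@c,100*R[:2,1]@c,"yaw x",np.degrees(np.arctan2(R[1,0],R[0,0])))
E
```

```text
1.925 [0.52592507 0.09678897 0.22448921] [[-0.9943, 0.1066, 0.0011], [0.1066, 0.9943, 0.0001], [-0.001, 0.0002, -1.0]] 2.587240559597274
((0.5233498215675354, 0.09851118177175522), (0.01388735044747591, 0.05924040079116821), 84.3816909790039) 935
((0.5241807103157043, 0.09841000288724899), (0.05571450665593147, 0.13368481397628784), 84.34832763671875) 3099
cm along tool x,y: 0.10275351666806279 0.0906711174434953 yaw x 173.88342789635712
```

View pics/w2.png

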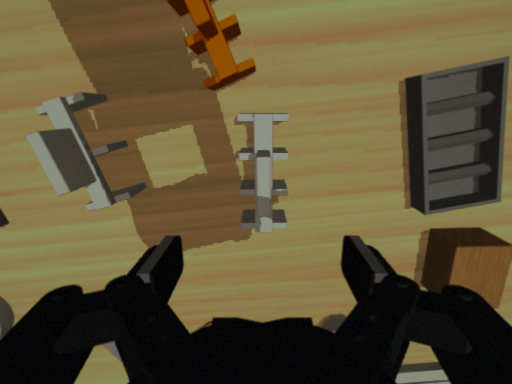

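The wrist view shows the four-blade comb at (263,172), lined up between the fingers. The tray is on the right at (460,135) and divider3 is at (75,150). Now I descend and grip.

send_rows --moves '[{"tx": 0.1,"ty": 0.1,"tz": 3,"wx": 0,"wy": 0,"wz": 0,"hand": 0},{"tx": 0.1,"ty": 0.1,"tz": 7,"wx": 0,"wy": 0,"wz": 0,"hand": 0},{"tx": 0.1,"ty": 0.1,"tz": 11,"wx": 0,"wy": 0,"wz": 0,"hand": 0},{"tx": 0.1,"ty": 0.1,"tz": 13,"wx": 0,"wy": 0,"wz": 0,"hand": 0},{"tx": 0.1,"ty": 0.1,"tz": 13.8,"wx": 0,"wy": 0,"wz": 0,"hand": 0},{"tx": 0.1,"ty": 0.1,"tz": 13.8,"wx": 0,"wy": 0,"wz": 0,"hand": 0}]'

```text
t: 2.72
tcp_pos: [0.5249, 0.0994, 0.0862]
tool_rot: [[-0.995, 0.104, 0.001], [0.104, 0.995, 0.0], [-0.001, 0.0, -1.0]]
wrist_force: [-0.3, 0.5, -0.6]
opening: 0.998
gripper_force: 0.0
```

send_rows --force 50 --moves '[{"tx": 0,"ty": 0,"tz": 0,"wx": 0,"wy": 0,"wz": 0,"hand": 1},{"tx": 0,"ty": 0,"tz": 0,"wx": 0,"wy": 0,"wz": 0,"hand": 1},{"tx": 0,"ty": 0,"tz": 0,"wx": 0,"wy": 0,"wz": 0,"hand": 1},{"tx": 0,"ty": 0,"tz": 0,"wx": 0,"wy": 0,"wz": 0,"hand": 1},{"tx": 0,"ty": 0,"tz": 0,"wx": 0,"wy": 0,"wz": 0,"hand": 1},{"tx": 0,"ty": 0,"tz": 0,"wx": 0,"wy": 0,"wz": 0,"hand": 1},{"tx": 0,"ty": 0,"tz": 0,"wx": 0,"wy": 0,"wz": 0,"hand": 1},{"tx": 0,"ty": 0,"tz": 0,"wx": 0,"wy": 0,"wz": 0,"hand": 1}]'

```text
t: 3.72
tcp_pos: [0.5247, 0.099, 0.0854]
tool_rot: [[-0.995, 0.105, 0.0], [0.105, 0.995, -0.0], [-0.0, -0.0, -1.0]]
wrist_force: [-0.9, -0.9, 2.5]
opening: 0.158
gripper_force: 54.2
```

The grip holds at an opening of about 13.4 mm, matching the 14 mm fin. I lift 10 cm and check.

send_rows --moves '[{"tx": 0,"ty": 0,"tz": -1,"wx": 0,"wy": 0,"wz": 0,"hand": 1},{"tx": 0,"ty": 0,"tz": -3,"wx": 0,"wy": 0,"wz": 0,"hand": 1},{"tx": 0,"ty": 0,"tz": -6,"wx": 0,"wy": 0,"wz": 0,"hand": 1},{"tx": 0,"ty": 0,"tz": -9,"wx": 0,"wy": 0,"wz": 0,"hand": 1},{"tx": 0,"ty": 0,"tz": -10,"wx": 0,"wy": 0,"wz": 0,"hand": 1},{"tx": 0,"ty": 0,"tz": -10,"wx": 0,"wy": 0,"wz": 0,"hand": 1}]'

```text
t: 4.47
tcp_pos: [0.5248, 0.0991, 0.1859]
tool_rot: [[-0.995, 0.105, 0.001], [0.105, 0.995, 0.0], [-0.001, 0.0, -1.0]]
wrist_force: [-0.7, -0.3, -1.7]
opening: 0.155
gripper_force: 53.7
```

```bash
python3 - <<'E'
from h import *
o=robot.get_obs();R=np.array(o["tool_rot"]);t=np.array(o["tcp_pos"])
d=viewer.read_camera("wrist");P=cloud(d,wristT(d,o)).reshape(-1,3)
print(o["t"],t,"yaw",np.degrees(np.arctan2(R[1,0],R[0,0])),o["opening"],o["gripper_force"],o["wrist_force"])
def rect(q,n):
    q=q.astype(np.float32)
    if len(q)<10:return print(n,len(q))
    print(n,cv2.minAreaRect(q),len(q))
k=P[np.linalg.norm(P[:,:2]-[.515,.328],axis=1)<.11];rect(k[(k[:,2]>.028)&(k[:,2]<.045)][:,:2],"tray wrist")
d=viewer.read_camera("side");S=cloud(d,d["T"]).reshape(-1,3);k=S[np.linalg.norm(S[:,:2]-t[:2],axis=1)<.09]
im=cv2.resize(d["image"][100:230,180:340],None,fx=4,fy=4)[...,::-1];cv2.imwrite("pics/s2.png",im)
c=d["image"].reshape(-1,3)[np.linalg.norm(S[:,:2]-t[:2],axis=1)<.09].astype(int)
w=(c.mean(1)>70)
rect(k[w&(k[:,2]>.135)&(k[:,2]<.16)][:,:2],"div side");print("min z",np.nanmin(k[w&(k[:,2]>.05)][:,2]))
E
```

```text
4.475 [0.52477626 0.09911045 0.18586127] yaw 174.00147251807783 0.15509880985673688 53.667283058166504 [-0.67323099 -0.25740479 -1.71548089]
tray wrist ((0.5141234397888184, 0.3217202425003052), (0.16505059599876404, 0.07762088626623154), 5.512932300567627) 2222
div side ((0.5242372751235962, 0.09883473813533783), (0.05837040767073631, 0.13518129289150238), 83.82861328125) 576
min z 0.09675478576630892
```

View pics/s2.png

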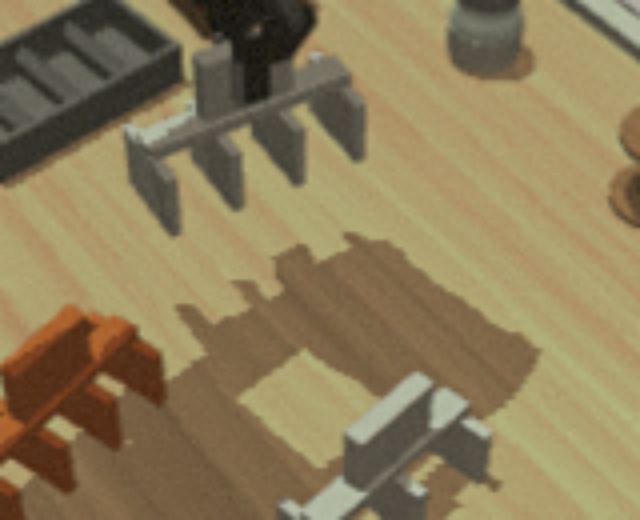

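The side view shows the comb held level, with its blade tips around (175,230) to (360,155), all clear of the bench. I carry it over the tray.

send_rows --moves '[{"tx": 0.2,"ty": 1,"tz": 0,"wx": 0,"wy": 0,"wz": -1,"hand": 1},{"tx": 0.6,"ty": 4,"tz": 0,"wx": 0,"wy": 0,"wz": -3,"hand": 1},{"tx": 1.2,"ty": 8,"tz": 0,"wx": 0,"wy": 0,"wz": -5,"hand": 1},{"tx": 1.8,"ty": 12,"tz": 0,"wx": 0,"wy": 0,"wz": -7,"hand": 1},{"tx": 2.4,"ty": 16,"tz": 0,"wx": 0,"wy": 0,"wz": -9,"hand": 1},{"tx": 2.9,"ty": 19.5,"tz": 0,"wx": 0,"wy": 0,"wz": -10.5,"hand": 1},{"tx": 3.2,"ty": 22,"tz": 0,"wx": 0,"wy": 0,"wz": -10.9,"hand": 1},{"tx": 3.4,"ty": 22.8,"tz": 0,"wx": 0,"wy": 0,"wz": -10.9,"hand": 1},{"tx": 3.4,"ty": 22.8,"tz": 0,"wx": 0,"wy": 0,"wz": -10.9,"hand": 1},{"tx": 3.4,"ty": 22.8,"tz": 0,"wx": 0,"wy": 0,"wz": -10.9,"hand": 1}]'

```text
t: 5.82
tcp_pos: [0.5148, 0.3286, 0.1853]
tool_rot: [[-0.996, -0.085, 0.0], [-0.085, 0.996, -0.0], [-0.0, -0.0, -1.0]]
wrist_force: [0.7, -0.5, -2.4]
opening: 0.159
gripper_force: 53.6
```

send_rows --moves '[{"tx": 0,"ty": 0,"tz": 1,"wx": 0,"wy": 0,"wz": 0,"hand": 1},{"tx": 0,"ty": 0,"tz": 3,"wx": 0,"wy": 0,"wz": 0,"hand": 1},{"tx": 0,"ty": 0,"tz": 4.5,"wx": 0,"wy": 0,"wz": 0,"hand": 1},{"tx": 0,"ty": 0,"tz": 5,"wx": 0,"wy": 0,"wz": 0,"hand": 1},{"tx": 0,"ty": 0,"tz": 5,"wx": 0,"wy": 0,"wz": 0,"hand": 1}]'

```text
t: 6.45
tcp_pos: [0.5146, 0.3293, 0.1349]
tool_rot: [[-0.996, -0.085, -0.001], [-0.085, 0.996, -0.0], [0.001, -0.0, -1.0]]
wrist_force: [0.1, -0.4, -1.5]
opening: 0.156
gripper_force: 53.6
```

```bash
python3 - <<'E'
from h import *
o=robot.get_obs();R=np.array(o["tool_rot"]);t=np.array(o["tcp_pos"])
print(o["t"],t,"yaw",np.degrees(np.arctan2(R[1,0],R[0,0])),o["opening"],o["gripper_force"],o["wrist_force"],np.abs(o["qvel"]).max())
d=viewer.read_camera("side");S=cloud(d,d["T"]).reshape(-1,3)
im=cv2.resize(d["image"][60:190,110:270],None,fx=4,fy=4)[...,::-1];cv2.imwrite("pics/s3.png",im)
m=np.linalg.norm(S[:,:2]-[.515,.3285],axis=1)<.1;k=S[m]
w=d["image"].reshape(-1,3)[m].astype(int).mean(1)>70
for n,q in(("div",k[w&(k[:,2]>.075)&(k[:,2]<.11)]),("tray",k[(k[:,2]>.028)&(k[:,2]<.04)])):print(n,len(q),cv2.minAreaRect(q[:,:2].astype(np.float32)))
E
```

```text
6.45 [0.51460188 0.32929087 0.13487763] yaw -175.10230386347715 0.15620480592665606 53.562020659446716 [ 0.13262186 -0.44473538 -1.52947508] 0.9540104236508888
div 484 ((0.5133638381958008, 0.3283252418041229), (0.1374199241399765, 0.05816827714443207), 4.009787559509277)
tray 260 ((0.514604389667511, 0.3288956880569458), (0.16755709052085876, 0.09508772939443588), 4.435914516448975)
```

View pics/s3.png

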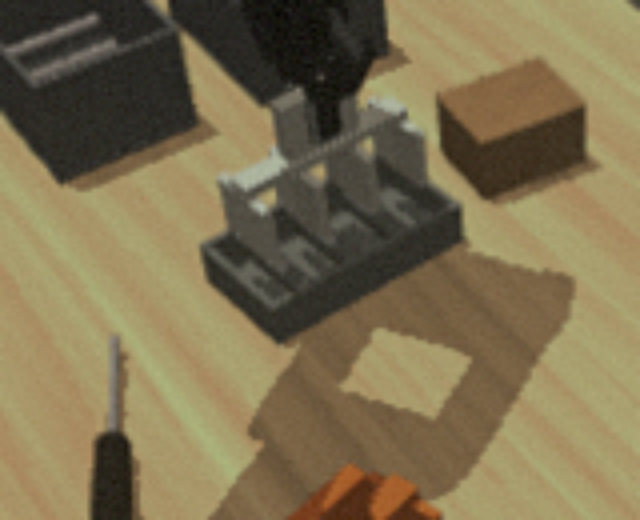

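The picture shows the comb level over the tray, each blade above its slot (spine from about (230,180) to (400,110)). The same-camera offset is about 1 mm. I lower 4.4 cm; seating is expected at TCP z ≈ 0.0904.

send_rows --moves '[{"tx": -0.1,"ty": 0,"tz": 0.6,"wx": 0,"wy": 0,"wz": 0,"hand": 1},{"tx": -0.1,"ty": 0,"tz": 1.4,"wx": 0,"wy": 0,"wz": 0,"hand": 1},{"tx": -0.1,"ty": 0,"tz": 2.2,"wx": 0,"wy": 0,"wz": 0,"hand": 1},{"tx": -0.1,"ty": 0,"tz": 3,"wx": 0,"wy": 0,"wz": 0,"hand": 1},{"tx": -0.1,"ty": 0,"tz": 3.6,"wx": 0,"wy": 0,"wz": 0,"hand": 1},{"tx": -0.1,"ty": 0,"tz": 4.1,"wx": 0,"wy": 0,"wz": 0,"hand": 1},{"tx": -0.1,"ty": 0,"tz": 4.3,"wx": 0,"wy": 0,"wz": 0,"hand": 1},{"tx": -0.1,"ty": 0,"tz": 4.4,"wx": 0,"wy": 0,"wz": 0,"hand": 1},{"tx": -0.1,"ty": 0,"tz": 4.4,"wx": 0,"wy": 0,"wz": 0,"hand": 1},{"tx": -0.1,"ty": 0,"tz": 4.4,"wx": 0,"wy": 0,"wz": 0,"hand": 1}]'

```text
t: 7.75
tcp_pos: [0.5157, 0.3295, 0.0915]
tool_rot: [[-0.996, -0.085, 0.0], [-0.085, 0.996, 0.0], [-0.0, 0.0, -1.0]]
wrist_force: [0.2, 0.5, -1.2]
opening: 0.158
gripper_force: 53.6
```

At z = 0.0915 there's no contact yet, about 1 mm to go. I press down slightly.

send_rows --moves '[{"tx": 0,"ty": 0,"tz": 0.05,"wx": 0,"wy": 0,"wz": 0,"hand": 1},{"tx": 0,"ty": 0,"tz": 0.1,"wx": 0,"wy": 0,"wz": 0,"hand": 1},{"tx": 0,"ty": 0,"tz": 0.12,"wx": 0,"wy": 0,"wz": 0,"hand": 1},{"tx": 0,"ty": 0,"tz": 0.12,"wx": 0,"wy": 0,"wz": 0,"hand": 1}]'

```text
t: 8.25
tcp_pos: [0.5157, 0.3295, 0.0904]
tool_rot: [[-0.996, -0.085, 0.0], [-0.085, 0.996, 0.0], [-0.0, 0.0, -1.0]]
wrist_force: [-2.4, -1.3, 4.0]
opening: 0.158
gripper_force: 54.2
```

It made contact at exactly the seated height. Now I release and rise.

send_rows --moves '[{"tx": 0,"ty": 0,"tz": 0,"wx": 0,"wy": 0,"wz": 0,"hand": 0.5},{"tx": 0,"ty": 0,"tz": 0,"wx": 0,"wy": 0,"wz": 0,"hand": 0.2},{"tx": 0,"ty": 0,"tz": 0,"wx": 0,"wy": 0,"wz": 0,"hand": 0.2},{"tx": 0,"ty": 0,"tz": 0,"wx": 0,"wy": 0,"wz": 0,"hand": 0.2},{"tx": 0,"ty": 0,"tz": 0,"wx": 0,"wy": 0,"wz": 0,"hand": 0.2},{"tx": 0,"ty": 0,"tz": -1,"wx": 0,"wy": 0,"wz": 0,"hand": 0.2},{"tx": 0,"ty": 0,"tz": -4,"wx": 0,"wy": 0,"wz": 0,"hand": 0.2},{"tx": 0,"ty": 0,"tz": -8,"wx": 0,"wy": 0,"wz": 0,"hand": 0.2},{"tx": 0,"ty": 0,"tz": -12,"wx": 0,"wy": 0,"wz": 0,"hand": 0.2},{"tx": 0,"ty": 0,"tz": -13,"wx": 0,"wy": 0,"wz": 0,"hand": 0.2},{"tx": 0,"ty": 0,"tz": -13,"wx": 0,"wy": 0,"wz": 0,"hand": 0.2}]'

```text
t: 9.62
tcp_pos: [0.5158, 0.3295, 0.2207]
tool_rot: [[-0.996, -0.085, 0.001], [-0.085, 0.996, 0.0], [-0.001, 0.0, -1.0]]
wrist_force: [-0.2, 1.1, -0.3]
opening: 0.798
gripper_force: 0.0
```

```bash
python3 - <<'E'
from h import *
o=robot.get_obs();print(o["t"],o["tcp_pos"],o["opening"],o["gripper_force"],o["wrist_force"])
d=viewer.read_camera("side");P=cloud(d,d["T"]);S=P.reshape(-1,3)
cv2.imwrite("pics/s4.png",cv2.resize(d["image"][60:190,110:270],None,fx=4,fy=4)[...,::-1])
m=np.linalg.norm(S[:,:2]-[.515,.3285],axis=1)<.1;k=S[m]
w=d["image"].reshape(-1,3)[m].astype(int).mean(1)>70
for n,q in(("fin",k[(k[:,2]>.095)&(k[:,2]<.13)]),("spine",k[w&(k[:,2]>.045)&(k[:,2]<.115)]),("tray",k[(k[:,2]>.028)&(k[:,2]<.04)])):print(n,len(q),np.median(q[:,2]),cv2.minAreaRect(q[:,:2].astype(np.float32)))
E
```

```text
9.625 [0.5157538  0.329504   0.22067176] 0.798084264915674 0.0 [-0.22483855  1.11143148 -0.3077183 ]
fin 117 0.10171302747146072 ((0.5148890018463135, 0.32873013615608215), (0.061095159500837326, 0.019503183662891388), 7.934075832366943)
spine 639 0.06181591598020131 ((0.5160513520240784, 0.32755422592163086), (0.13613064587116241, 0.059175871312618256), 3.667013168334961)
tray 387 0.032525858022735 ((0.5138047933578491, 0.3280043303966522), (0.16640767455101013, 0.09747522324323654), 5.423214912414551)
```

View pics/s4.png

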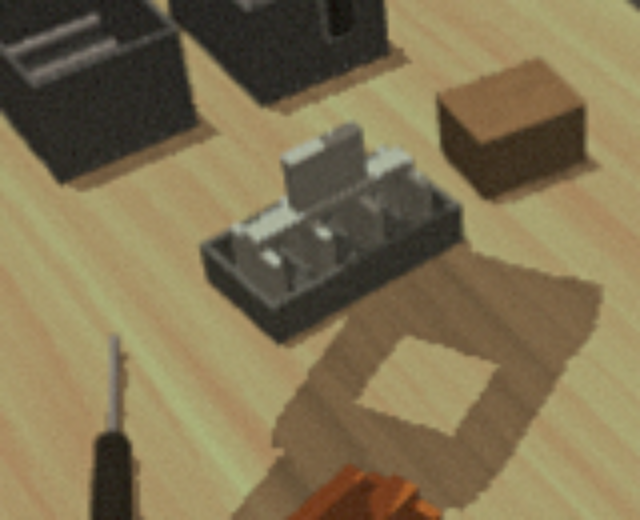

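The comb is seated: spine at (320,190) with its top at 0.061, fin top at about 0.105, each blade in its own slot, and the gripper clear of it.

```bash
python3 -c "
from bench import close_job
print(close_job())"
```

```text
the job is handed in; nothing more can be done
None
```

The four-blade divider sits upright and fully down in the four-slot tray, released at about 9 s on the clock; the job is handed in, with no verdict returned, and I never touched the three-blade divider.

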